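# Shut and lock the cover of a test enclosure

## Task

The white cover of the grey test enclosure on the bench has been left half open. Bring it down and, while pressing it tight against its springy seal, turn the black wing knob clockwise (seen from above) as far as it goes, so that the hidden tongue swings behind the frame edge and the cover stays shut when you let go. Do not disturb the meter, the reel and the bottle around it.

Things in the scene. Friction and masses are not known exactly. Their poses are not given: they have to be found in the camera images.
- enclosure: Grey painted steel box bolted to the bench, 220 (x) x 260 (y) x 90 mm high, open on top under its white cover; origin at the centre of its underside, x from its front edge to its hinged edge, z up. The hinge axis is along y, 110 mm behind the origin (+x) and 91 mm above it.
- lip_edge (a point): Middle of the lower inner edge of the frame lip: an aluminium strip 25 mm wide and 12 mm thick running inward along the whole front (-x) edge of the box's mouth, its top level with the box's rim. The tongue must swing under it.
- seal (a joint): Compression in m of the black springy seal strip (200 mm long, 8 mm wide) along the front lip: 0 free, standing 19 mm above the rim; about 0.018 with the cover fully shut. It holds an unlocked cover about 13 mm ajar at the front edge; pressing the cover fully shut takes about 13 N straight down at the knob.
- cover (a joint): Angle of the cover in rad: 0 fully shut (a hard stop), growing as its front edge rises; about 0.06 when it merely rests on the seal. A flat white plate 220 x 260 mm, 8 mm thick, 0.28 kg, hinged on the box's far (+x) top edge; the stiff hinge keeps it where it is left (a push of about 1 to 4 N at the front edge lowers or lifts it).
- cover_edge (a point): Middle of the cover's front (free) edge, on its upper face. x from the front edge to the hinge, z out of the upper face. When shut it lies 99 mm above the bench.
- wing (a joint): Turn of the wing knob in rad, growing clockwise seen from above; 2.2 is home, against a hard stop. It starts at 0 to 0.45, so 1.75 to 2.2 rad must be turned: more than one grasp gives most arms. From about 1 rad before home the tongue is under the lip and holds the cover down; if the cover is ajar it jams there against the lip's side. Turning friction about 0.1 N m.
- tongue_tip (a point): Upper side of the tongue's tip, hidden under the cover. The tongue is a steel strip 16 mm wide and 6 mm thick reaching 46 mm from the knob's axis, its upper face 15 mm below the cover's underside; it passes under the lip, with 2 mm to spare, only while the cover is pressed down.
- wing_grip (a point): Grip point on the knob's axis, 28 mm above the cover's upper face, 165 mm from the hinge, mid-width. Black plastic knob: a disc 60 mm across, top 6.5 mm above the cover, with an upright bar (wing) 84 mm long, 14 mm thick, its top 38 mm above the cover. x along the bar, the way the tongue points below; at home x points square out over the front edge. z out of the cover.
- meter: Hand meter lying on the bench beside the enclosure, grey plastic, 190 x 95 x 36 mm; origin at the centre of its underside. A bystander.
- reel: Black tape reel lying flat, 120 mm in diameter, 34 mm high; origin at the centre of its underside. A bystander.
- solvent: White plastic bottle standing upright, 60 mm in diameter, 150 mm tall; origin at the centre of its underside. A bystander.

How it is judged:
On the way, in this order (a step that is already met when the one before it is completed fails the run):
1. the cover is brought down onto its seal (value of joint cover below 0.12 rad), for 0.1 s.
2. the wing knob is turned home with the cover shut (value of joint wing above 2 rad and value of joint cover below 0.025 rad), for 0.2 s.
At the end, for the whole second after the job is handed in: the wing knob stands within 0.2 rad of its stop, and the released cover is at rest and held shut by the tongue, within 0.025 rad (about 5 mm at its front edge) (all of step 2 and velocity of joint cover between -0.05 and 0.05 rad/s); the robot touches nothing.
It fails at once if the hand meter is pushed more than 30 mm away or tipped over (distance of meter from where it was at the start of the episode above 0.03 m or angle between meter's own z axis and vertical above 0.5 rad).
It fails at once if the tape reel is pushed more than 30 mm away or tipped over (distance of reel from where it was at the start of the episode above 0.03 m or angle between reel's own z axis and vertical above 0.5 rad).
It fails at once if the bottle is pushed more than 30 mm away or tipped over (distance of solvent from where it was at the start of the episode above 0.03 m or angle between solvent's own z axis and vertical above 0.5 rad).
It also fails if it takes over 50 s, if anything falls off the work surface, if the arm or the gripper's body presses on something with over 40 N, if the wrist force passes 120 N, or if a joint passes its speed limit or range.

## Robot

A 6-joint arm with a two-finger parallel gripper is mounted at the origin on the work surface. World frame = base frame: x ahead of the robot, y to its left, z up, the work surface at z = 0. Lengths are in m, angles in rad, forces in N, time in s.
With the tool pointing down it reaches from about 0.35 to 0.975 m from the base axis. Payload 4.9 kg.
Tool frame: the origin (TCP) lies at the very end of the fingers, on their centre line; the grasp point (between the pads) lies ctrl.grip_point_offset behind it (ctrl.grip_point_offset is the distance from the TCP to the grasp point, in m); z points along the fingers, y is the direction in which the jaws open and shut (so a half turn about z gives the same grasp; the last joint's range is limited). The gripper opens to 85 mm and grips with 20 to 120 N. Pads are 22 mm wide; open, the fingers measure 114 mm over their backs; the gripper's body (76 mm by 85 mm) begins 54 mm behind the grasp point. The pads swing forward as they close: fully open they stand 13 mm farther back than shut.
Start: joints at [1.004, 0.053, 1.613, -0, 1.476, -0.119], TCP at [0.271, 0.563, 0.231] pointing down, gripper open.
Joint ranges: [-3.01, 3.01], [-1.01, 2.22], [0.06, 2.58], [-1.02, 4.17], [0.09, 2.62], [-3.14, 3.14]. Speed limits (rad/s): [2.57, 2.57, 3.14, 3.14, 3.14, 3.14].

## Interface

Orientations are given as a rotation vector (axis times angle).
In Python, from station import ctrl gives the robot as it stands. The module is installed in compiled form; this text tells all that it offers.
- The arm moves only by the shell command python3 -m creep 'ROWS' [FORCE]. ROWS is JSON, a list of rows, each a list of 5 numbers: the closure in counts, from 0 (fully open) to 255 (shut), then the shift along the tool's x, y, z in mm, then the turn about the tool's z in rad. A call has 1 to 12 rows; each row is the pose to reach, as a shift and turn from the pose commanded when the call began, along the tool's axes at that moment; what a row does not reach only later rows make up. A row lasts 1/12 s, in which the tool goes at most 41.7 mm and 7.16 degrees, less where a joint would pass 70% of its speed; a pose out of reach is approached as far as the arm can. A call with a gripper value outside its range is refused whole. The fingers move at their own pace and stop on an object; FORCE is the grip in N (left out, the last holds). Time passes only in rows, so rows that repeat a pose let the fingers close. It gives the time, the measured TCP pose, the force and the opening at its end, in the units of the state.
- ctrl.get_obs(): the state, without advancing time (a new reading comes with each control period).
- ctrl.get_image(name): name is "scene" or "top" or "wrist"; returns the picture (400x640x3 uint8, red, green, blue); there is no depth.
- ctrl.calibration(name): a dict with "fx", "fy", "cx", "cy" (pixels), "R" (3x3) and "t" (3): a world point X has camera coordinates R X + t. Camera axes: x right, y down, z forward; pixel columns grow to the right and rows downward; lengths in m; the calibration is good to about 2 mm. A picture is of the moment at which its call begins: read the wrist's pose just before it. calibration takes no time and is no camera call; for the wrist camera it gives the pose at the moment of the call.
- ctrl.finish_job(): hands the job in, once; it reports no verdict.
Trained networks look in the newest picture that a camera, given by its name, has taken for a name from the list of things; names that differ only in an ending like _2 or _b are one class to them, and where a whole thing is asked for, a point or a joint stands for the part that bears it (a point fixed in the world has none). Each returns a list of dicts, best first, with "conf" (0 to 1); they miss things now and then, are a little off and sometimes report something else, mostly with a low value. They report only what shows in the picture. A call takes as long as a camera call.
- ctrl.boxes_of(camera, label): "rect" ([left, top, width, height] in pixels, round what is visible of it).
- ctrl.outline_of(camera, label): "mask" (400x640 bool, what is visible of it) and "rect" ([left, top, width, height] in pixels, round what is visible of it).
The state is a dict: "t": time; "q": joint angles; "dq": joint speeds; "effort": joint torques, N m; "tool_pos": TCP position; "tool_rot": TCP orientation; "contact_force": force on the tool from outside, world axes, zero at the start; "wrist_torque": the same for the moment, N m; "opening": finger opening in m.
Only numpy, scipy, OpenCV 4.12 (cv2) and the standard library are available. Lean on these libraries where they do the work, as an engineer would, in place of code of your own. Each camera call takes 0.05 s, during which the arm holds its last target. There are 200 camera calls.

## Working session

There is one attempt and no reset: what is moved stays moved. The work goes in short steps, Python scripts to look and compute and a shell command to move; the robot and the scene stay as the last step left them, time stands still between calls to the robot, and variables do not carry over. Pictures are saved under pics/ and viewed, about 8 in all and at most 12, crops included, and the job is handed in when it is done.

```bash
mkdir -p pics; python3 - <<'E'
from station import ctrl
import cv2,numpy as np
o=ctrl.get_obs();print({k:np.round(v,3).tolist() for k,v in o.items()},ctrl.grip_point_offset)
a=ctrl.get_image("scene");b=ctrl.get_image("top")
cv2.imwrite("pics/a.png",a[:,:,::-1]);cv2.imwrite("pics/b.png",b[:,:,::-1])
for c in("scene","top"):
    k=ctrl.calibration(c);print(c,k)
    for l in("enclosure","cover_edge","wing_grip","meter","reel","solvent"):
        print(l,[(np.round(d["rect"]).tolist(),round(d["conf"],2)) for d in ctrl.boxes_of(c,l)[:2]])
E
```

```text
{'t': 0.0, 'q': [1.004, 0.053, 1.614, -0.0, 1.476, -0.119], 'dq': [-0.0, -0.0, 0.0, 0.002, 0.0, 0.001], 'effort': [0.0, -39.37, -37.016, -0.0, 0.007, -0.0], 'tool_pos': [0.27, 0.563, 0.23], 'tool_rot': [-0.697, -3.063, 0.003], 'contact_force': [0.299, 0.083, 0.236], 'wrist_torque': [0.01, -0.006, 0.027], 'opening': 0.085} 0.0187
scene {'fx': 406.947553639283, 'fy': 406.947553639283, 'cx': 318.6766077538679, 'cy': 196.93459927773947, 'R': array([[ 0.82361546,  0.56678459,  0.02031765],
       [ 0.39209243, -0.54314861, -0.74246422],
       [-0.40978178,  0.6194714 , -0.66957754]]), 't': array([-0.50446813, -0.11724758,  1.30249321])}
enclosure [([230.0, 152.0, 117.0, 151.0], 0.63), ([266.0, 168.0, 22.0, 36.0], 0.48)]
cover_edge [([235.0, 152.0, 109.0, 117.0], 0.58)]
wing_grip [([265.0, 169.0, 28.0, 38.0], 0.89)]
meter [([297.0, 160.0, 59.0, 30.0], 0.81), ([236.0, 149.0, 112.0, 122.0], 0.47)]
reel [([204.0, 289.0, 58.0, 53.0], 0.58), ([289.0, 280.0, 31.0, 64.0], 0.57)]
solvent [([264.0, 169.0, 30.0, 34.0], 0.65), ([289.0, 283.0, 30.0, 60.0], 0.63)]
top {'fx': 492.0115976345725, 'fy': 492.0115976345725, 'cx': 318.0018408599762, 'cy': 199.22866014965302, 'R': array([[ 0.02351061, -0.99941266,  0.02493172],
       [-0.99296987, -0.02623843, -0.11542262],
       [ 0.11600899, -0.02204279, -0.99300354]]), 't': array([0.03432306, 0.59575801, 1.34386522])}
enclosure [([288.0, 153.0, 129.0, 114.0], 0.65)]
cover_edge []
wing_grip [([346.0, 197.0, 25.0, 33.0], 0.65)]
meter [([242.0, 207.0, 48.0, 72.0], 0.97)]
reel [([416.0, 185.0, 40.0, 45.0], 0.66), ([349.0, 200.0, 23.0, 30.0], 0.15)]
solvent [([402.0, 146.0, 29.0, 25.0], 0.72), ([294.0, 154.0, 126.0, 102.0], 0.47)]
```

```bash
python3 - <<'E'
import cv2
a=cv2.imread("pics/a.png")[120:360,180:420];b=cv2.imread("pics/b.png")[100:320,210:490]
cv2.imwrite("pics/a2.png",cv2.resize(a,None,fx=2.5,fy=2.5,interpolation=2))
cv2.imwrite("pics/b2.png",cv2.resize(b,None,fx=2.7,fy=2.7,interpolation=2))
E
```

```text
(no output)
```

View pics/a2.png

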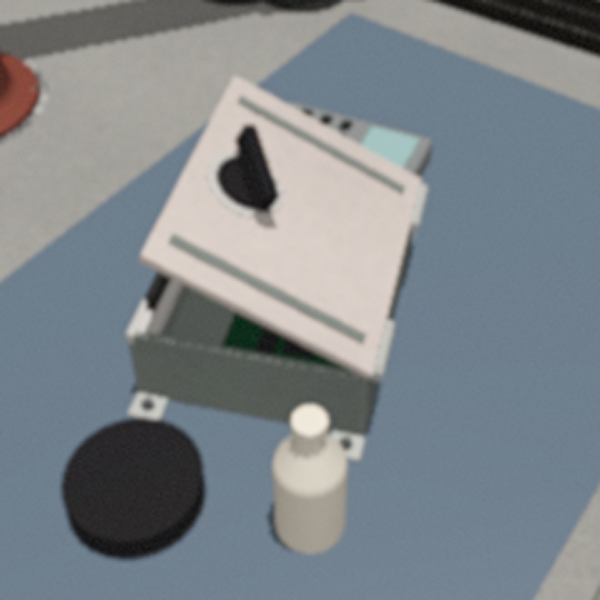

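View pics/b2.png

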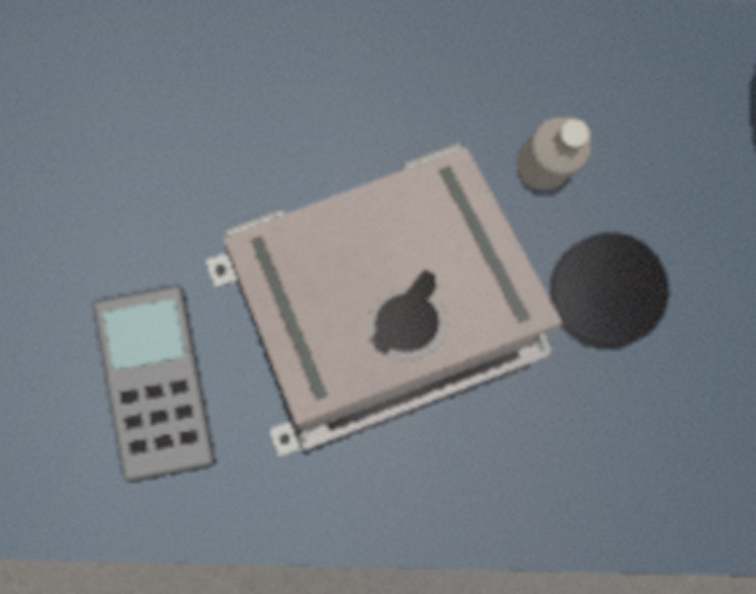

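Scene: the cover is half open, with its front corners at scene-crop (237,77) and (145,258) and its hinge corners at (375,375) and (425,187). The top view shows the bar running (380,345)→(430,280). Next I fit the pose to these corners.

```bash
cat > h.py <<'E'
import numpy as np
from scipy.optimize import least_squares
from scipy.spatial.transform import Rotation as Ro
from station import ctrl
def proj(k,P):
    c=np.asarray(P)@k["R"].T+k["t"]; return np.c_[k["fx"]*c[:,0]/c[:,2]+k["cx"],k["fy"]*c[:,1]/c[:,2]+k["cy"]]
def world(p,L,cov=True):
    "L: cover coordinates rel. hinge axis (cover) or box coords"
    x,y,yaw,th=p[:4]; L=np.asarray(L,float)
    if cov: L=Ro.from_euler('y',th).apply(L)+[.11,0,.091]
    return Ro.from_euler('z',yaw).apply(L)+[x,y,0]
def wing(p,w,r,h):  # point on bar at r along bar, h above cover top
    a=np.pi-w_off(w); return world(p,[[-.165+r*np.cos(a),r*np.sin(a),.008+h]])[0]
def w_off(w): return w-2.2   # bar dir angle in cover: home = pi, cw positive
E
python3 - <<'E'
from h import *
s=lambda q:np.array(q)/2.5+[180,120]; t=lambda q:np.array(q)/2.7+[210,100]
S=s([[237,77],[145,258],[375,375],[427,187]]);T=t([[560,325],[463,148],[228,233]]);R=t([[303,449],[549,354]])
B=t([[430,276],[376,348]]);BS=s([[247,128],[270,200]])
u=lambda f,b:[(-.22 if f else 0),.13*b,.008]
ks,kt=ctrl.calibration("scene"),ctrl.calibration("top")
def f(p):
    r=[proj(ks,world(p,[u(1,1),u(1,-1),u(0,-1),u(0,1)]))-S,proj(kt,world(p,[u(1,-1),u(0,-1),u(0,1)]))-T,
       proj(kt,world(p,[[-.11,.13,.09],[-.11,-.13,.09]],False))-R,
       proj(kt,[wing(p,p[4],.042,.03),wing(p,p[4],-.042,.03)])-B]
    return np.concatenate(r).ravel()
o=least_squares(f,[.5,0,.35,.5,.1],loss='soft_l1');p=o.x
print(np.round(p,3));print(np.round(f(p).reshape(-1,2),1).tolist())
print("BS",proj(ks,[wing(p,p[4],.042,.038),wing(p,p[4],-.042,.038)]),BS)
np.save("p.npy",p)
print("edge",world(p,[[-.22,0,.008]]),"grip",wing(p,p[4],0,.028),"dir",wing(p,p[4],.042,.028)-wing(p,p[4],0,.028))
q=p.copy();q[3]=0;print("shut edge",world(q,[[-.22,0,.008]]),"grip",wing(q,p[4],0,.028))
E
```

```text
[ 0.563 -0.042  0.381  0.443  0.051]
[[-1.8, 0.4], [-3.3, -0.0], [-2.2, 0.1], [-2.6, -2.8], [-0.3, -0.8], [0.7, -1.4], [-2.5, 0.1], [-1.2, -1.0], [-1.4, -0.1], [-0.1, -0.5], [0.2, -2.3]]
BS [[288.09518606 199.48593565]
 [278.86347943 170.18047361]] [[278.8 171.2]
 [288.  200. ]]
edge [[ 0.48369013 -0.07335908  0.19246222]] grip [ 0.54096999 -0.05044666  0.19420529] dir [ 0.0323155  -0.0249624  -0.00982788]
shut edge [[ 0.46082177 -0.08250662  0.099     ]] grip [ 0.51188784 -0.06207976  0.127     ]
```

```bash
cat >> h.py <<'E'
def shift(target):
    o=ctrl.get_obs(); return np.round(1000*Ro.from_rotvec(o["tool_rot"]).inv().apply(np.asarray(target)-o["tool_pos"]),1).tolist()
def turn(bar):  # turn about tool z so that jaws (y) are square to bar direction (world xy)
    M=Ro.from_rotvec(ctrl.get_obs()["tool_rot"]).as_matrix(); b=M.T@np.r_[bar[:2],0]
    a=np.arctan2(b[1],b[0]); return (a+np.pi/2)%np.pi-np.pi/2
E
python3 - <<'E'
from h import *
p=np.load("p.npy")
q=p.copy()
for th in(.443,.05,0):
    q[3]=th; w=world(q,[[-.203,-.045,.008]])[0]; print(th,w,shift(w))
print("above",shift([*world(p,[[-.203,-.045,.008]])[0][:2],.245]))
print("turn",turn(wing(p,p[4],.042,0)-wing(p,p[4],0,0)))
E
```

```text
0.443 [ 0.51469668 -0.10942283  0.18524407] [-511.3, -500.8, 46.1]
0.05 [ 0.4939255  -0.11773147  0.10913577] [-496.2, -517.3, 122.2]
0 [ 0.49331871 -0.11797419  0.099     ] [-495.8, -517.7, 132.3]
above [-511.3, -500.8, -13.7]
turn 0.20993071307653022
```

```bash
python3 -m creep '[[255,-25,-25,-10,0.02],[255,-50,-49,-15,0.04],[255,-75,-74,-15,0.06],[255,-101,-99,-15,0.08],[255,-127,-124,-15,0.1],[255,-153,-150,-15,0.12],[255,-179,-175,-15,0.14],[255,-205,-200,-15,0.16],[255,-231,-226,-15,0.18],[255,-257,-251,-15,0.2],[255,-283,-277,-15,0.21],[255,-309,-302,-15,0.21]]' 30
python3 -m creep '[[255,-26,-20,0,0],[255,-52,-45,0,0],[255,-78,-70,0,0],[255,-104,-95,0,0],[255,-130,-120,0,0],[255,-154,-145,0,0],[255,-178,-165,0,0],[255,-198,-185,0,0],[255,-198,-185,0,0]]'
python3 - <<'E'
from h import *
p=np.load("p.npy");q=p.copy();print(ctrl.get_obs()["contact_force"])
for th in(.443,.3,.15,.05):
    q[3]=th;print(shift(world(q,[[-.203,-.045,.008]])[0]))
E
```

```text
t: 1.7
tool_pos: [0.4186, 0.1556, 0.2467]
tool_rot: [1.015, 2.972, 0.001]
contact_force: [0.6, 0.5, 0.7]
opening: 0.0001
t: 2.45
tool_pos: [0.4621, -0.1141, 0.2464]
tool_rot: [1.022, 2.97, -0.003]
contact_force: [-1.0, 0.4, 0.3]
opening: 0.0002
[-1.0045213   0.39888204  0.33766621]
[-38.5, 36.1, 61.2]
[-32.6, 26.2, 87.8]
[-28.6, 19.3, 117.2]
[-27.1, 16.9, 137.3]
```

```bash
python3 -m creep '[[255,-20,18,0,0],[255,-37,34,25,0],[255,-37,34,50,0],[255,-37,34,60,0],[255,-36,32,70,0],[255,-34,29,80,0],[255,-33,27,90,0],[255,-31,24,100,0],[255,-30,22,110,0],[255,-29,20,120,0],[255,-28,18,128,0],[255,-27,17,132,0]]'
python3 -m creep '[[255,0,0,2,0],[255,0,0,4,0],[255,0,0,4,0]]'
```

```text
t: 3.45
tool_pos: [0.4937, -0.1133, 0.1134]
tool_rot: [1.015, 2.972, 0.001]
contact_force: [3.2, 1.2, 3.4]
opening: -0.0001
t: 3.7
tool_pos: [0.4937, -0.1133, 0.1107]
tool_rot: [-1.014, -2.973, 0.001]
contact_force: [-1.1, 1.0, 2.7]
opening: -0.0004
```

```bash
python3 -m creep '[[255,0,0,-30,0],[255,0,0,-60,0],[0,0,0,-90,0],[0,0,0,-110,0],[0,0,0,-110,0],[0,0,0,-110,0]]'
python3 - <<'E'
from h import *
import cv2
p=np.load("p.npy");p[3]=.06
g=wing(p,p[4],0,.028);d=wing(p,p[4],.042,0)-wing(p,p[4],0,0)
print(g,"shift",shift(g),"turn",turn(d))
im=ctrl.get_image("wrist");k=ctrl.calibration("wrist");cv2.imwrite("pics/w1.png",im[:,:,::-1])
b=ctrl.get_image("top")
cv2.imwrite("pics/t1.png",cv2.resize(b[100:320,210:490,::-1],None,fx=2.7,fy=2.7,interpolation=2))
print("wing",proj(k,[wing(p,p[4],.042,.038),wing(p,p[4],-.042,.038)]))
for c in("wrist","top"):print(c,[(x["rect"],x["conf"]) for x in ctrl.boxes_of(c,"wing_grip")])
E
```

```text
t: 4.2
tool_pos: [0.4945, -0.1135, 0.2217]
tool_rot: [1.014, 2.97, -0.0]
contact_force: [-0.7, -0.6, -1.0]
opening: 0.0477
[ 0.51416782 -0.06116776  0.13682928] shift [16.7, 53.3, 84.8] turn -0.04454218118922526
wing [[399.43635616 243.62506242]
 [403.43864985 128.21938865]]
wrist [([350.6, 118.7, 74.4, 121.6], 0.65), ([348.4, 325.3, 39.1, 30.0], 0.52)]
top [([350.4, 218.8, 19.8, 23.5], 0.84)]
```

View pics/w1.png

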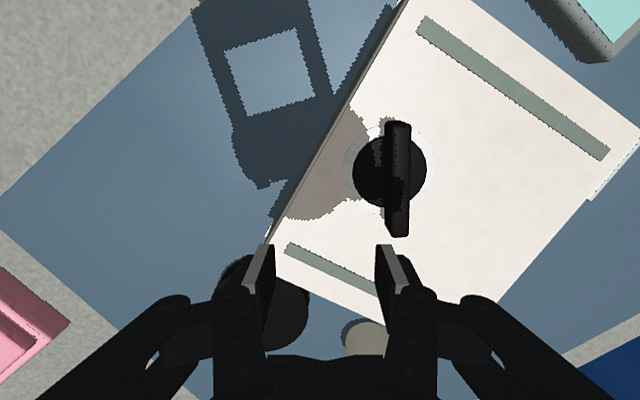

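The wrist view shows the bar's top face from (398,122) to (399,237). My prediction is about 6 px off along the bar, roughly 4 mm, so I correct for that.

```bash
python3 - <<'E'
from h import *
import cv2
p=np.load("p.npy");p[3]=.06
k=ctrl.calibration("wrist");k2=ctrl.calibration("top")
# dark top-face extents measured from the image
g=cv2.cvtColor(cv2.imread("pics/w1.png"),6)
for r in(135,150,190,210,225):print(r,g[r,372:424:2].tolist())
obs=np.array([[398.5,122],[398.5,237]])
f=lambda v:(proj(k,[wing([v[0],v[1],*p[2:4]],v[2],-.042,.038),wing([v[0],v[1],*p[2:4]],v[2],.042,.038)])-obs).ravel()
o=least_squares(f,[p[0],p[1],p[4]]);print(o.x,o.fun,p)
p[0],p[1],p[4]=o.x;np.save("p2.npy",p)
c=wing(p,p[4],0,.028);d=wing(p,p[4],.042,0)-wing(p,p[4],0,0)
print(c,shift(c),turn(d))
print("top",proj(k2,[c]))
for th in(.06,0):
  q=p.copy();q[3]=th;print(th,wing(q,p[4],0,.028))
E
```

```text
135 [245, 246, 250, 167, 129, 100, 34, 9, 12, 9, 16, 34, 45, 47, 46, 39, 35, 34, 33, 0, 254, 244, 243, 242, 242, 241]
150 [14, 40, 44, 46, 15, 13, 14, 12, 15, 9, 14, 38, 44, 48, 44, 34, 31, 30, 12, 18, 35, 34, 32, 30, 4, 255]
190 [12, 15, 16, 14, 13, 13, 11, 13, 9, 6, 18, 14, 18, 14, 13, 30, 26, 23, 17, 29, 29, 29, 28, 12, 231, 240]
210 [243, 242, 241, 245, 125, 133, 52, 5, 8, 12, 13, 13, 12, 30, 11, 27, 30, 29, 0, 247, 237, 236, 237, 237, 237, 239]
225 [239, 239, 238, 238, 237, 238, 252, 0, 13, 10, 22, 9, 35, 31, 30, 30, 29, 23, 0, 245, 236, 237, 236, 236, 237, 235]
[ 0.5564118  -0.04036069  0.01975585] [-0.10962412 -1.16092954  0.12363704  1.46965139] [ 0.56295391 -0.04165291  0.38051356  0.06        0.05126619]
[ 0.50762571 -0.05987554  0.13682928] [20.3, 51.0, 81.2] -0.07609982471475973
top [[360.48709992 229.28733462]]
0.06 [ 0.50762571 -0.05987554  0.13682928]
0 [ 0.50534573 -0.06078755  0.127     ]
```

View pics/t1.png

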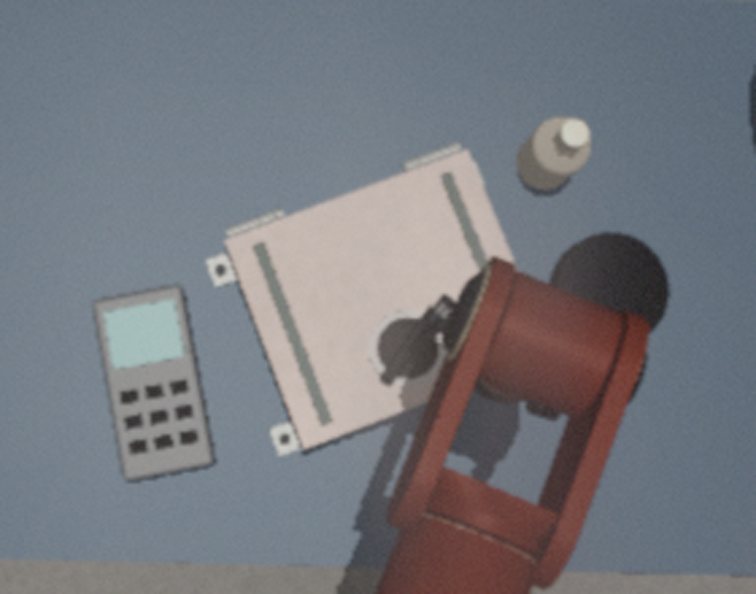

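```bash
python3 - <<'E'
from h import *
p=np.load("p.npy");p[3]=.06
k=ctrl.calibration("wrist")
obs=np.array([[401,122],[398.5,237]])
f=lambda v:(proj(k,[wing([v[0],v[1],*p[2:4]],v[2],-.042,.038),wing([v[0],v[1],*p[2:4]],v[2],.042,.038)])-obs).ravel()
o=least_squares(f,[p[0],p[1],p[4]]);print(o.x,o.fun)
p[0],p[1],p[4]=o.x;np.save("p2.npy",p)
c=wing(p,p[4],0,.028);d=wing(p,p[4],.042,0)-wing(p,p[4],0,0)
print(c,shift(c),turn(d),k["R"],k["t"],k["fx"])
print("tilt axes",Ro.from_rotvec(ctrl.get_obs()["tool_rot"]).as_matrix().round(3).tolist())
E
```

```text
[ 0.55690845 -0.03973111  0.03936377] [-0.09250582 -1.24343275  0.10418759  1.57379347]
[ 0.50812235 -0.05924596  0.13682928] [20.3, 51.8, 81.2] -0.056504628111026634 [[ 0.61199388  0.79086183 -0.00102933]
 [ 0.75580481 -0.58448145  0.29519575]
 [ 0.23285743 -0.18143597 -0.95543624]] [-0.21312156 -0.47151792  0.23168051] 321.97028133373266
tilt axes [[-0.791, 0.611, -0.003], [0.611, 0.791, 0.001], [0.003, -0.001, -1.0]]
```

```bash
python3 -m creep '[[0,10,26,0,-0.03],[0,20,52,0,-0.05],[0,20,52,20,-0.05],[0,20,52,30,-0.05],[0,20,52,30,-0.05]]'
python3 - <<'E'
from h import *
import cv2
p=np.load("p2.npy")
im=ctrl.get_image("wrist");k=ctrl.calibration("wrist")
P=proj(k,[wing(p,p[4],-.042,.038),wing(p,p[4],.042,.038)]);print(P)
im=im[:,:,::-1].copy()
cv2.imwrite("pics/w2r.png",im)
cv2.imwrite("pics/w2.png",cv2.resize(im[60:320,180:460],None,fx=2.2,fy=2.2))
c=wing(p,p[4],0,.028);print(shift(c),turn(wing(p,p[4],.042,0)-wing(p,p[4],0,0)))
E
```

```text
t: 4.82
tool_pos: [0.5072, -0.0591, 0.1857]
tool_rot: [-0.937, -2.99, 0.001]
contact_force: [0.0, -0.8, -0.4]
opening: 0.0855
[[324.08617101 161.4040803 ]
 [325.14827012 287.19910028]]
[-0.3, 0.5, 50.5] -0.006784398504382949
```

View pics/w2.png

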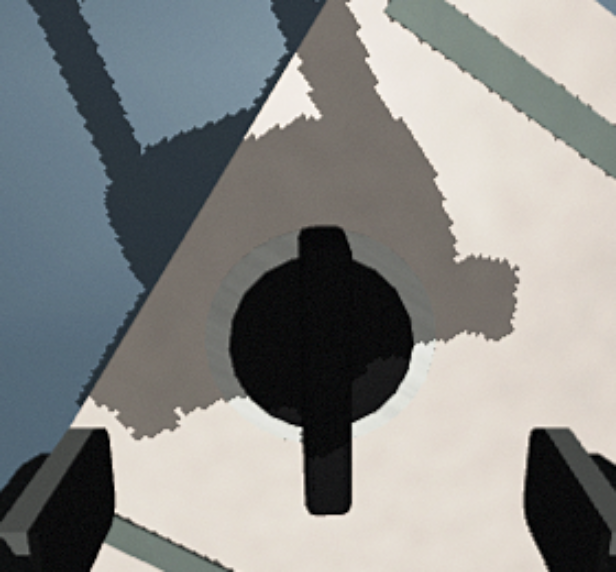

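```bash
python3 - <<'E'
from h import *
import cv2
p=np.load("p2.npy");k=ctrl.calibration("wrist");o=ctrl.get_obs()
M=Ro.from_rotvec(o["tool_rot"]).as_matrix()
print("axis proj",proj(k,[o["tool_pos"]+M@[0,0,z] for z in(0,.02,.04,.05,.07)]).round(1).tolist(), "nadir", )
im=cv2.cvtColor(cv2.imread("pics/w2r.png"),6)
m=(im<60).astype(np.uint8);n,L,st,ce=cv2.connectedComponentsWithStats(m);i=L[215,326];print(st[i],ce[i]);m=(L==i)
print("rows width",[(r,np.flatnonzero(m[r])[[0,-1]].tolist()) for r in(166,170,175,215,260,270,280,290)])
obs=m.any(0).nonzero()[0][[0,-1]].tolist()+m.any(1).nonzero()[0][[0,-1]].tolist()
a=np.linspace(0,2*np.pi,60)
def model(v):
    q=[v[0],v[1],p[2],v[3]];pts=[]
    disc=np.c_[-.165+.03*np.cos(a),.03*np.sin(a),0*a+.008+.0065]
    D=proj(k,world(q,disc))
    al=np.pi-w_off(v[2]);u=np.array([np.cos(al),np.sin(al),0]);n=np.array([-u[1],u[0],0])
    C=[[-.165,0,.008+h]+s*.042*u+t*.007*n for s in(-1,1) for t in(-1,1) for h in(.0065,.038)]
    return D,proj(k,world(q,C))
lo,hi=None,None
rows=[270,280,288]
cl=[np.flatnonzero(m[r])[[0,-1]].mean() for r in rows]
def f(v):
    D,C=model(v);A=np.r_[D,C]
    e=C[4:] ; lowc=C[[5,7]].mean(0); up=C[[0,2,1,3],1].min()
    base=C[[1,3]].mean(0); 
    line=[base[0]+(lowc[0]-base[0])*(r-base[1])/(lowc[1]-base[1]) for r in rows]
    return np.r_[D[:,0].min()-obs[0],D[:,0].max()-obs[1]-1,A[:,1].min()-obs[2],A[:,1].max()-obs[3]-1,np.array(line)-cl]
for w0 in(.04,.04+0):
    r=least_squares(f,[p[0],p[1],p[4],.06]);print(r.x,r.fun.round(1),obs)
for th in(.06,.09):
    r=least_squares(lambda v:f([*v,th]),[p[0],p[1],p[4]]);q=[*r.x[:2],p[2],th,r.x[2]]
    c=wing(q,q[4],0,.028);print(th,r.x,r.fun.round(1),c,shift(c),turn(wing(q,q[4],.042,0)-wing(q,q[4],0,0)))
E
```

```text
axis proj [[322.6, 260.0], [322.8, 242.3], [323.0, 228.2], [323.1, 222.0], [323.2, 211.4]] nadir
[ 284  163   84  131 6272] [325.94021046 220.43239796]
rows width [(166, [316, 336]), (170, [316, 337]), (175, [316, 339]), (215, [284, 367]), (260, [317, 339]), (270, [319, 339]), (280, [319, 339]), (290, [320, 338])]
[ 0.56663929 -0.0425055   0.01340397  0.02559249] [ 1.1 -0.7 -0.7  0.7 -0.4 -0.1  0.2] [284, 367, 163, 293]
[ 0.56663929 -0.0425055   0.01340397  0.02559249] [ 1.1 -0.7 -0.7  0.7 -0.4 -0.1  0.2] [284, 367, 163, 293]
0.06 [ 0.56410532 -0.04117017  0.05671313] [ 0.3  0.6 -2.1  2.3 -0.1 -0.3 -0.4] [ 0.51531922 -0.06068501  0.13682928] [-7.0, 3.5, 50.4] 0.01055274014246832
0.09 [ 0.56147923 -0.04056746  0.06571996] [-1.2  0.9 -3.6  4.1  0.4  0.1 -0.1] [ 0.51403739 -0.0595446   0.14168426] [-5.3, 3.6, 45.6] 0.02056954981278114
```

```bash
python3 -m creep '[[0,-6,2.5,20,0],[0,-6,2.5,45,0],[0,-6,2.5,63,0],[0,-6,2.5,63,0],[255,-6,2.5,63,0],[255,-6,2.5,63,0],[255,-6,2.5,63,0],[255,-6,2.5,63,0],[255,-6,2.5,63,0],[255,-6,2.5,63,0],[255,-6,2.5,63,0],[255,-6,2.5,63,0]]' 40
```

```text
t: 5.87
tool_pos: [0.5157, -0.0627, 0.1285]
tool_rot: [-0.939, -2.998, 0.007]
contact_force: [-4.1, -4.4, 4.3]
opening: 0.0131
```

```bash
python3 -m creep '[[255,0,0,0,0],[255,0,0,0,0],[255,0,0,0,0]]' 80; python3 -m creep '[[255,0,0,2,0],[255,0,0,4,0],[255,0,0,6,0],[255,0,0,6,0],[255,0,0,6,0]]'
```

```text
t: 6.12
tool_pos: [0.5156, -0.0627, 0.1284]
tool_rot: [-0.939, -2.998, 0.007]
contact_force: [-3.3, -4.4, 4.4]
opening: 0.0122
t: 6.53
tool_pos: [0.5149, -0.063, 0.1233]
tool_rot: [-0.938, -2.996, 0.009]
contact_force: [-11.8, -5.1, 11.7]
opening: 0.0121
```

```bash
python3 -m creep '[[255,1,-1,2,0],[255,1.5,-2,4,0],[255,1.5,-2,6,0],[255,1.5,-2,6,0]]' 100; python3 -m creep '[[255,0,0,2,0],[255,0,0,3,0],[255,0,0,3,0]]'
```

```text
t: 6.87
tool_pos: [0.5143, -0.0633, 0.1192]
tool_rot: [0.939, 2.996, -0.004]
contact_force: [-11.1, -2.3, 16.6]
opening: 0.0117
t: 7.12
tool_pos: [0.5144, -0.0634, 0.1187]
tool_rot: [0.939, 2.997, -0.005]
contact_force: [-18.8, -1.1, 28.2]
opening: 0.0116
```

```bash
python3 -m creep '[[255,1.5,-1.2,0,0],[255,3,-2.4,-0.5,0],[255,3,-2.4,-0.5,0]]' 110; python3 -m creep '[[255,0,0,0,0.05],[255,0,0,0,0.15],[255,0,0,0,0.25],[255,0,0,0,0.25]]'; python3 -c "
from station import ctrl;o=ctrl.get_obs();print(o['q'],o['wrist_torque'])"
```

```text
t: 7.37
tool_pos: [0.514, -0.0634, 0.1189]
tool_rot: [0.937, 2.987, 0.001]
contact_force: [-2.3, -0.8, 16.6]
opening: 0.0112
t: 7.7
tool_pos: [0.5136, -0.0642, 0.1189]
tool_rot: [1.307, 2.845, -0.001]
contact_force: [-4.0, -2.3, 18.3]
opening: 0.0109
[-0.26688927 -0.11517283  1.97073237 -0.00238266  1.27581752 -0.97595438] [-0.51179316  0.08590989 -0.10302954]
```

```bash
python3 -m creep '[[255,0,0,0.5,0.1],[255,0,0,0.5,0.2],[255,0,0,0.5,0.3],[255,0,0,0.5,0.4],[255,0,0,0.5,0.5],[255,0,0,0.5,0.6],[255,0,0,0.5,0.6]]';  python3 -c "
from station import ctrl;o=ctrl.get_obs();print(o['q'],o['wrist_torque'])"
```

```text
t: 8.28
tool_pos: [0.512, -0.0652, 0.1188]
tool_rot: [2.09, 2.334, -0.005]
contact_force: [-11.4, -3.9, 23.5]
opening: 0.0111
[-0.2675219  -0.1153723   1.97113389 -0.00653479  1.27978618 -0.37604464] [-1.32999678  1.5370086  -0.10359316]
```

```bash
python3 -m creep '[[255,-0.5,-1.5,0,0],[255,-0.7,-2.6,0,0.1],[255,-0.7,-2.6,0,0.2],[255,-0.7,-2.6,0,0.3],[255,-0.7,-2.6,0,0.4],[255,-0.7,-2.6,0,0.5],[255,-0.7,-2.6,0,0.6],[255,-0.7,-2.6,0,0.6]]';  python3 -c "
from station import ctrl;o=ctrl.get_obs();print(o['q'],o['wrist_torque'])"
```

```text
t: 8.95
tool_pos: [0.5099, -0.0652, 0.1188]
tool_rot: [2.687, 1.613, 0.002]
contact_force: [-9.5, -0.4, 23.4]
opening: 0.0118
[-0.26981909 -0.12114694  1.9763383  -0.00429564  1.2800084   0.2207995 ] [-1.0406421   1.51007333 -0.06889722]
```

```bash
python3 -m creep '[[255,-0.5,-1,0,0.1],[255,-0.9,-1.8,0,0.2],[255,-0.9,-1.8,0,0.3],[255,-0.9,-1.8,0,0.4],[255,-0.9,-1.8,0,0.5],[255,-0.9,-1.8,0,0.6],[255,-0.9,-1.8,0,0.65],[255,-0.9,-1.8,0,0.65]]';  python3 -c "
from station import ctrl;o=ctrl.get_obs();print(o['q'],o['wrist_torque'])"; python3 -m creep '[[255,0,0,0,0.05],[255,0,0,0,0.1],[255,0,0,0,0.1],[255,0,0,0,0.1]]'
python3 - <<'E'
from h import *
o=ctrl.get_obs();p=np.load("p2.npy");print(o['q'],o['wrist_torque'])
M=Ro.from_rotvec(o["tool_rot"]).as_matrix();print("tool x yaw",np.arctan2(M[1,0],M[0,0]),"home bar yaw",p[2])
E
```

```text
t: 9.62
tool_pos: [0.508, -0.064, 0.1188]
tool_rot: [3.064, 0.674, 0.007]
contact_force: [-5.8, 2.4, 23.1]
opening: 0.0114
[-2.69941981e-01 -1.26074864e-01  1.98082952e+00 -1.46079861e-03
  1.28091685e+00  8.68252785e-01] [-0.30243814  1.66245359 -0.04349209]
t: 9.95
tool_pos: [0.5079, -0.0638, 0.1188]
tool_rot: [3.093, 0.528, 0.007]
contact_force: [-6.6, 4.3, 23.7]
opening: 0.0117
[-2.69439371e-01 -1.26091549e-01  1.98088867e+00 -1.92762001e-03
  1.28126884e+00  9.63658709e-01] [-0.19713663  1.73621304  1.16160719]
tool x yaw 0.3382516138342007 home bar yaw 0.3805135555296565
```

Yaw torque jumped to 1.16 N m with the bar near square to the front, so the knob is at its stop. Now I release and look.

```bash
python3 -m creep '[[255,0,0,-2,-0.02],[255,0,0,-3,-0.04],[0,0,0,-3,-0.04],[0,0,0,-3,-0.04],[0,0,0,-3,-0.04],[0,0,0,-3,-0.04],[0,0,0,-3,-0.04],[0,0,0,-3,-0.04],[0,0,0,-3,-0.04]]'; python3 -m creep '[[0,0,0,-20,0],[0,0,0,-50,0],[0,0,0,-90,0],[0,0,0,-110,0],[0,0,0,-110,0],[0,0,0,-110,0]]'
python3 - <<'E'
from h import *
import cv2
im=ctrl.get_image("wrist");b=ctrl.get_image("scene")
cv2.imwrite("pics/w3.png",im[:,:,::-1]);cv2.imwrite("pics/s3.png",cv2.resize(b[120:360,180:420,::-1],None,fx=2.5,fy=2.5,interpolation=2))
p=np.load("p2.npy");p[0],p[1],p[3]=.564,-.0412,0;k=ctrl.calibration("wrist")
print("edge pred",proj(k,world(p,[[-.22,-.1,.008],[-.22,.0,.008],[-.22,.1,.008]])))
print("wing home pred",proj(k,[wing(p,2.2,-.042,.038),wing(p,2.2,.042,.038)]))
E
```

```text
t: 10.7
tool_pos: [0.5051, -0.0632, 0.115]
tool_rot: [-3.087, -0.583, 0.001]
contact_force: [0.7, 0.1, 0.2]
opening: 0.0854
t: 11.2
tool_pos: [0.5062, -0.0634, 0.227]
tool_rot: [3.085, 0.583, 0.005]
contact_force: [0.3, 0.1, -1.2]
opening: 0.0855
edge pred [[439.39768402 238.03731242]
 [328.79128114 238.73255881]
 [218.46979103 239.42601429]]
wing home pred [[328.83675816 135.3771383 ]
 [329.24011403 244.1789009 ]]
```

View pics/w3.png

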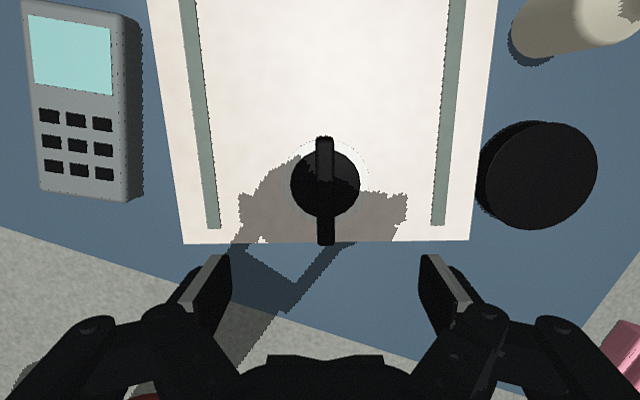

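View pics/s3.png

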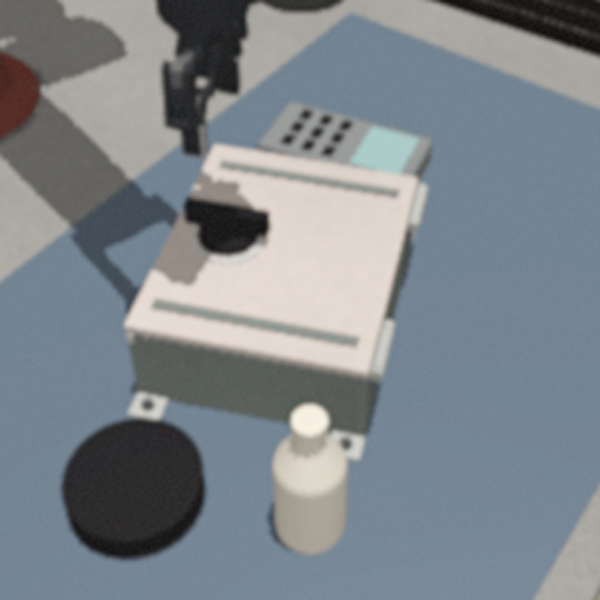

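The wrist view shows the bar at (324,137)→(326,244), square to the front edge at row ~241. In the scene crop the cover lies flush on the box, with no gap at (130,330), and the meter, reel and bottle are where they were. I'm handing the job in.

```bash
python3 -c "
from station import ctrl
print(ctrl.finish_job(), ctrl.get_obs()['contact_force'])"
```

```text
the job is handed in; nothing more can be done
the job is handed in; nothing more can be done
```

The cover is shut and locked, and the job was handed in at about 11 s of the 50 s; no verdict is reported. I pushed the cover down with closed fingers near its front edge and gripped the wing. Pressing with 16–28 N against the cover's stop, I turned it about 2.15 rad clockwise in one grasp, then released and backed off.

**Last checks**
- **Knob:** the yaw torque jumped to 1.2 N m, which I took as the hard stop. After release the bar stood square to the front edge, within a couple of degrees.
- **Cover:** it lay flush in the scene picture with no visible gap after release. I did not measure its angle, but its front edge and the bar showed within about 5 px of where my fit puts them for a shut cover.
- **Robot:** it was well clear, about 11 cm above its grip pose, with contact force about 1 N or less (noise level).
- **Meter, reel and bottle:** they looked unmoved in the pictures.

**Disagreements:** my estimates of the knob's position from different pictures differed by up to 7 mm. The arm gave a few mm under side loads of up to 19 N, which I reduced with small shifts during the turn.

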